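# Set the reed sample cell square to the light in the colour checker

## Robot

A 6-joint arm with a two-finger parallel gripper is mounted at the origin on the work surface. World frame = base frame: x ahead of the robot, y to its left, z up, the work surface at z = 0. Lengths are in m, angles in degrees, forces in N, time in s.
With the tool pointing down it reaches from about 0.275 to 0.825 m from the base axis. Payload 5.2 kg.
Tool frame: the origin (TCP) lies at the very end of the fingers, on their centre line; the grasp point (between the pads) lies 19 mm behind it (ctrl.pinch_z is the distance from the TCP to the grasp point, in m); x points along the fingers, z is the direction in which the jaws open and shut, and the axes are right-handed (so a half turn about x gives the same grasp; the last joint's range is limited). The gripper opens to 93 mm and grips with 3 to 60 N. Pads are 15 mm wide; open, the fingers measure 128 mm over their backs; the gripper's body (75 mm by 188 mm) begins 65 mm behind the grasp point.
Start: joints at [57.135, 14.817, 87.949, -0, 77.235, -11.62], TCP at [0.199, 0.513, 0.219] pointing down, gripper open.
Joint ranges: [-179.93, 179.93], [-52.35, 119.4], [10.71, 147.94], [-69.91, 249.91], [12.55, 155.21], [-178.61, 178.61]. Speed limits (degrees/s): [147.25, 147.25, 180, 180, 180, 180].

## Interface

Orientations are given as [roll, pitch, yaw] about the fixed x, y, z axes, in that order (R = Rz(yaw) Ry(pitch) Rx(roll)).
In Python, from bench import ctrl gives the robot as it stands. The module is installed in compiled form; this text tells all that it offers.
- The arm moves only by the tool play_rows, never from a script. Its argument "commands" is a list that holds one entry, the list of rows, each a list of 6 numbers: the shift along the tool's x, y, z in mm, then the turn, a rotation vector about the tool's x, y, z in rad. In form: [[[tx, ty, tz, rx, ry, rz], ...]]. A call has 1 to 8 rows; each row is the pose to reach, as a shift and turn from the pose commanded when the call began, along the tool's axes at that moment; what a row does not reach only later rows make up. A row lasts 1/12 s, in which the tool goes at most 41.7 mm and 7.16 degrees, less where a joint would pass 70% of its speed; a pose out of reach is approached as far as the arm can. A call with a gripper value outside its range is refused whole. "grip" is the opening, from -1 (shut) to 1 (fully open), set as the call begins (left out, the last holds). The fingers move at their own pace and stop on an object; "grip_force" is the grip in N (left out, the last holds). Time passes only in rows, so rows that repeat a pose let the fingers close. It gives the time, the measured TCP pose, the force and the opening at its end, in the units of the state.
- ctrl.read_state(): the state, without advancing time (a new reading comes with each control period).
- ctrl.get_image(name): name is "scene" or "top"; returns a dict with "img" (400x640x3 uint8, red, green, blue), "vfov" (degrees; the focal length in pixels is half the picture's height over the tangent of half this angle, whatever the lens; pixels are square), "cx", "cy" (the principal point, pixels), "T" (4x4, takes a point from camera to world coordinates). Camera axes: x right, y down, z forward; pixel columns grow to the right and rows downward; lengths in m; the calibration is good to about 2 mm. A picture is of the moment at which its call begins. There is no depth.
- ctrl.close_job(): hands the job in, once; it reports no verdict.
The state is a dict: "t": time; "q": joint angles; "joint_vel": joint speeds; "tau": joint torques, N m; "eef_pos": TCP position; "ee_rot": TCP orientation; "ft_force": force on the tool from outside, world axes, zero at the start; "moment": the same for the moment, N m; "width": finger opening in m.
Only numpy, scipy, OpenCV 4.12 (cv2) and the standard library are available. Lean on these libraries where they do the work, as an engineer would, in place of code of your own. Each camera call takes 0.05 s, during which the arm holds its last target.

## Task

Stand the sample cell in the pocket of the colour checker's turntable, feeling gently for the angle at which it drops fully home, then turn cell and turntable together clockwise to the turntable's stop so that the clear windows squarely face the lamp and the sensor. Let go of it standing upright; do not force the checker and leave the other things on the table where they are.

Things in the scene. Friction and masses are not known exactly. Their poses are not given: they have to be found in the camera images.
- cell: sample cell standing on the table: flat grey plastic frame, 28 mm thick (x), 44 wide (y), 74 tall, about 0.2 kg, a reed strip behind clear windows. Origin: centre of its underside, z up. The windows are the two wide faces (+x, -x); the flat narrow edge faces (+y, -y, 44 mm apart) are for gripping. Its 28 x 44 mm foot, stepped in to 25 x 41 over the lowest 3 mm, fits the pocket either way round.
- checker: colour checker fixed to the table: grey housing 210 (x) by 120 (y) by 34 mm high, origin at the centre of its underside. The light runs along its x axis between the white lamp and sensor towers (36 x 56 mm, tops 96 mm above the table, inner faces at x = -64 and +64 mm). The turntable lies between them. It bears up to 40 N from the cell.
- checker_top (a point): centre of the turntable's flat top, 52 mm above the table, axes as the checker's. Aluminium disc 86 mm across with a central rectangular pocket 31 x 47 mm, 14 mm deep, no lead-in. The foot's step enters within about 0.13 rad of the pocket's angle, the full foot within 0.06. The disc turns about the vertical with stiff friction (about 0.15 N m) and stays where it is left.
- checker_seat (a point): centre of the pocket's sprung floor (4 N/mm, 3 mm travel), 38 mm above the table, axes as the checker's. At the turntable's hard stop the cell, turned clockwise by its play, is square to the light (pocket's 31 mm side 0.04 rad anticlockwise of x). It starts 0.3 to 0.75 rad anticlockwise of the stop (seen from above); this is not measured.
- basket: bystander: small round coiled straw basket, 94 mm across, 55 mm tall; origin under its centre
- jar: bystander: amber glass jar with a steel cap, 54 mm across, 75 mm tall; origin under its centre
- tape: bystander: roll of brown tape lying flat, 84 mm across, 22 mm tall; origin under its centre
Mind the look-alikes: they are no part of the job. Of the things that look like the cell, take the one that is farthest to the robot's right at the start.

How it is judged:
By the outcome, as a careful person would: the job done as asked, in the order asked, and still so for the second after the job is handed in, with the robot touching nothing.
It also fails if it takes over 64 s, if anything falls off the work surface, if the arm or the gripper's body presses on something with over 40 N, if the wrist force passes 120 N, or if a joint passes its speed limit or range.

## Working session

There is one attempt and no reset: what is moved stays moved. The work goes in short steps, Python scripts to look and compute and a tool call to move; the robot and the scene stay as the last step left them, time stands still between calls to the robot, and variables do not carry over. Pictures are saved under pics/ and viewed, and the job is handed in when it is done.

Besides the shell and the picture viewer there is one more tool, called after ">>>" as name(argument=value, ...), one argument or row to a line, values as JSON. play_rows: Moves the arm, as the interface text tells. Its arguments: {"type":"object","properties":{"commands":{"type":"array","items":{"type":"array","items":{"type":"array","items":{"type":"number"}}}},"grip":{"type":"number"},"grip_force":{"type":"number"}},"required":["commands"]}

```bash
mkdir -p pics; python3 - <<'E'
from bench import ctrl
import cv2
print(ctrl.read_state(), ctrl.pinch_z)
for n in("scene","top"):
    d=ctrl.get_image(n); cv2.imwrite(f"pics/{n}0.png",d["img"][:,:,::-1]); print(n,d["vfov"],d["cx"],d["cy"],d["T"].round(4).tolist() if hasattr(d["T"],'round') else d["T"])
E
```

```text
{'t': 0.0, 'q': array([ 5.71360329e+01,  1.48582373e+01,  8.80120974e+01, -5.29907867e-04,
        7.72336258e+01, -1.16192808e+01]), 'joint_vel': array([-0.03819182,  0.01338037,  0.02098981, -0.03312244,  0.05889214,
       -0.11198204]), 'tau': array([-6.15289919e-04, -4.37307715e+01, -2.84001857e+01,  7.19292671e-02,
        4.12252173e-02, -8.18476883e-05]), 'eef_pos': array([0.1989658 , 0.51215728, 0.21782016]), 'ee_rot': array([ 168.665428  ,   89.89603818, -122.57914083]), 'ft_force': array([-0.28871985,  1.04851635,  0.40472441]), 'moment': array([ 0.00240428, -0.00400748, -0.06164688]), 'width': 0.092712529881091} 0.0188
scene 55.7638770361431 320.1191827327676 208.40818333003773 [[-0.7283, 0.4731, -0.4958, 1.0385], [0.6852, 0.4944, -0.5348, 0.4355], [-0.0079, -0.7292, -0.6843, 0.7039], [0.0, 0.0, 0.0, 1.0]]
top 51.44072289217162 321.702516972193 196.08186653716632 [[0.008, -0.9965, 0.0832, 0.4682], [-0.9999, -0.0089, -0.0108, -0.059], [0.0115, -0.0831, -0.9965, 1.0428], [0.0, 0.0, 0.0, 1.0]]
```

View pics/scene0.png

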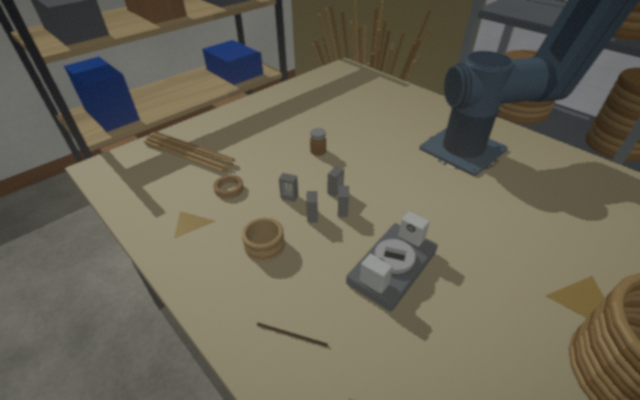

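View pics/top0.png

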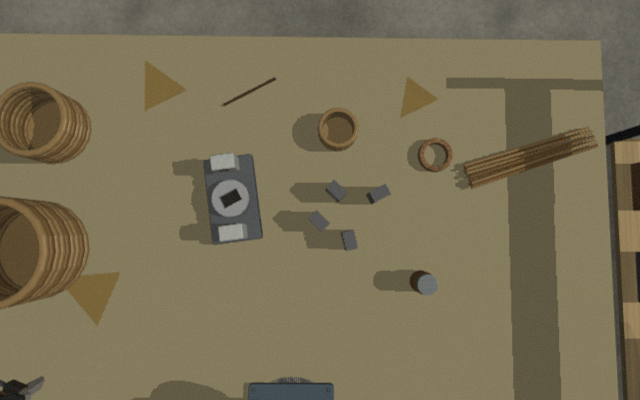

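Things that could be taken for the cell (top view): (336,190), (378,194), (318,220) and (349,240). The one farthest to the robot's right (largest column, so most negative y) is (378,194). I'll check it in a crop.

```bash
cat > h.py <<'E'
from bench import ctrl
import cv2, numpy as np
def get(n):
    d=ctrl.get_image(n); d["T"]=np.array(d["T"]); d["f"]=200/np.tan(np.radians(d["vfov"])/2); return d
def ray(d,u,v,z):
    T=d["T"]; r=T[:3,:3]@np.array([(u-d["cx"])/d["f"],(v-d["cy"])/d["f"],1]); return T[:3,3]+r*(z-T[2,3])/r[2]
def proj(d,p):
    T=d["T"]; c=T[:3,:3].T@(np.array(p)-T[:3,3]); return d["cx"]+d["f"]*c[0]/c[2], d["cy"]+d["f"]*c[1]/c[2]
def crop(d,x0,y0,x1,y1,s,fn):
    cv2.imwrite(fn,cv2.resize(d["img"][y0:y1,x0:x1,::-1],None,fx=s,fy=s,interpolation=cv2.INTER_CUBIC))
E
python3 - <<'E'
from h import *
t=get("top"); s=get("scene")
crop(t,300,170,400,260,6,"pics/tc.png")
crop(s,260,150,370,240,6,"pics/sc.png")
crop(t,195,140,275,255,5,"pics/tk.png")
crop(s,335,200,450,310,5,"pics/sk.png")
for p in((336,190),(378,194),(318,220),(349,240)):
    P=ray(t,*p,.074);print(p,P.round(3),np.round(proj(s,P)))
E
```

```text
(336, 190) [ 0.564 -0.103  0.074] [313. 196.]
(378, 194) [ 0.555 -0.202  0.074] [290. 177.]
(318, 220) [ 0.493 -0.061  0.074] [344. 191.]
(349, 240) [ 0.447 -0.134  0.074] [337. 171.]
```

View pics/tc.png

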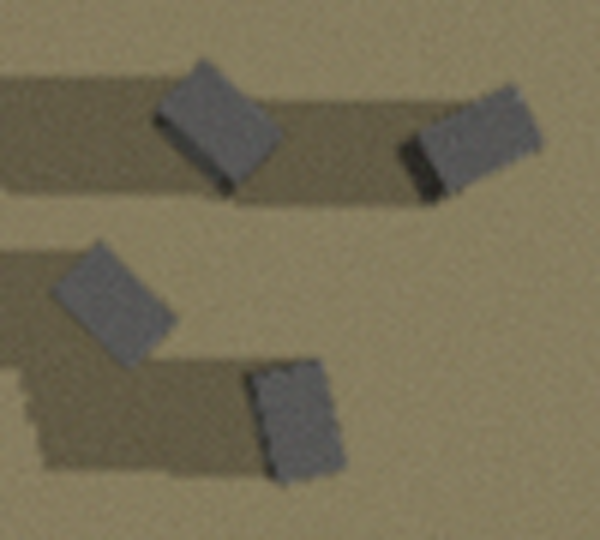

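View pics/sc.png

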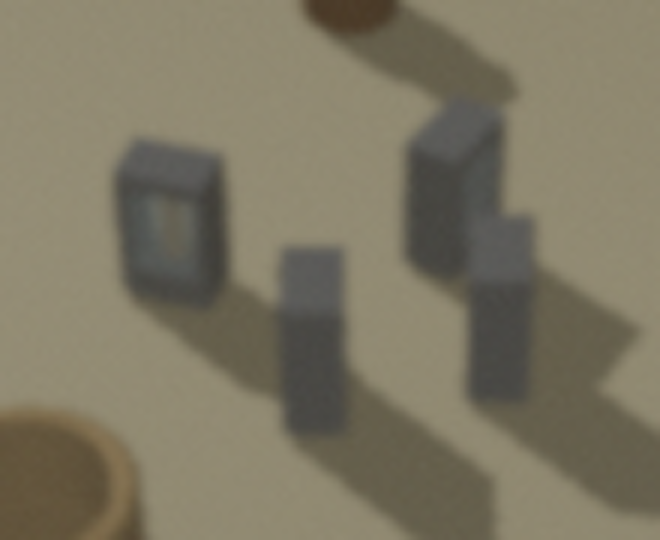

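View pics/tk.png

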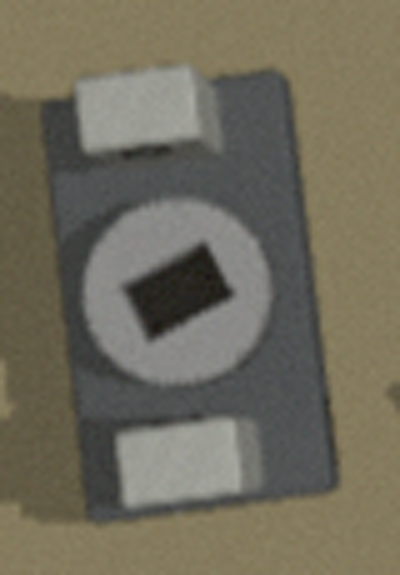

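View pics/sk.png

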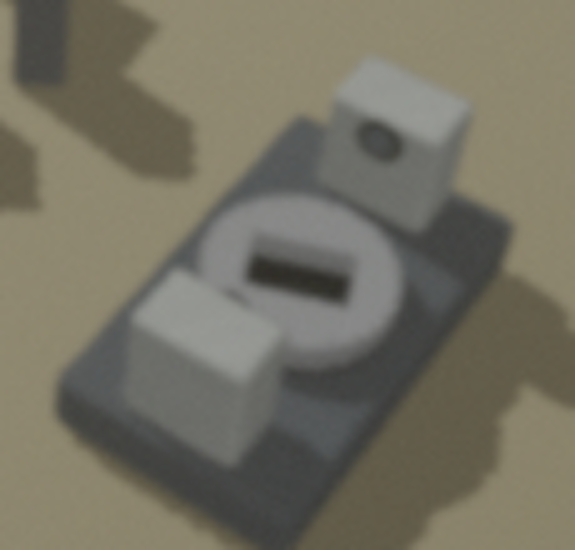

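The crop confirms the choice: a windowed grey block, top face at about (380,193) in the top view and (288,177) in the scene view. Now I'll measure it precisely.

```bash
cat >> h.py <<'E'
def up(d,x0,y0,x1,y1,s=8):
    return cv2.resize(d["img"][y0:y1,x0:x1],None,fx=s,fy=s,interpolation=cv2.INTER_CUBIC)
def px(c,x0,y0,s=8): return (np.array(c,float).reshape(-1,2)+.5)/s-.5+[x0,y0]
def big(m):
    c,_=cv2.findContours(m.astype(np.uint8),cv2.RETR_EXTERNAL,cv2.CHAIN_APPROX_NONE); return sorted(c,key=cv2.contourArea)[::-1]
def rect(P):
    r=cv2.minAreaRect((P[:,:2]*1000).astype(np.float32)); b=cv2.boxPoints(r)
    e=[b[1]-b[0],b[2]-b[1]]; l=max(e,key=np.linalg.norm)
    return np.array(r[0])/1000,sorted(r[1]),np.degrees(np.arctan2(l[1],l[0]))%180
E
python3 - <<'E'
from h import *
t=get("top")
u=up(t,355,170,405,215); h=cv2.cvtColor(u,cv2.COLOR_RGB2HSV)
print("sample top/side/table/shadow",[h[int((y-170)*8),int((x-355)*8)].tolist() for x,y in((380,193),(370,198),(395,205),(360,193))])
for vt in (60,68,75):
    m=(h[...,1]<60)&(h[...,2]>vt)&(h[...,2]<125)
    c=big(m)[0]; P=np.array([ray(t,*p,.074) for p in px(c,355,170)]); print("cell",vt,rect(P))
cv2.imwrite("pics/m.png",m*255)
u=up(t,195,140,275,255); h=cv2.cvtColor(u,cv2.COLOR_RGB2HSV); V=h[...,2]
print([V[int((y-140)*8),int((x-195)*8)] for x,y in((220,197),(230,198),(223,160),(245,170),(215,180))])
m=(V>115)&(h[...,1]<40)
for c in big(m)[:3]:
    P=px(c,195,140); print(P.mean(0),cv2.contourArea(c)/64)
    W=np.array([ray(t,*p,.052) for p in P]); print(" disc",cv2.fitEllipse((W[:,:2]*1000).astype(np.float32)))
    W=np.array([ray(t,*p,.096) for p in P]); print(" tower",rect(W))
m=(V<70)
for c in big(m)[:3]:
    P=px(c,195,140); W=np.array([ray(t,*p,.052) for p in P]); print("pocket",P.mean(0),rect(W))
E
```

```text
sample top/side/table/shadow [[45, 6, 87], [26, 45, 45], [23, 79, 133], [23, 79, 97]]
cell 60 (array([ 0.55839661, -0.20529884]), [29.873544692993164, 46.85280990600586], np.float32(116.953316))
cell 68 (array([ 0.55848529, -0.2054733 ]), [29.873544692993164, 46.46138381958008], np.float32(116.95337))
cell 75 (array([ 0.55851453, -0.20553073]), [29.873544692993164, 46.33251190185547], np.float32(116.95344))
[np.uint8(93), np.uint8(40), np.uint8(157), np.uint8(83), np.uint8(82)]
[229.95181523 197.82076446] 1049.6953125
 disc ((544.9605102539062, 149.35275268554688), (87.18043518066406, 87.4887466430664), 178.9596710205078)
 tower (array([0.54150562, 0.1401132 ]), [83.29670715332031, 83.65416717529297], np.float32(91.29812))
[232.93695494 232.1666061 ] 395.328125
 disc ((463.8063659667969, 142.9807891845703), (39.82938766479492, 75.2054672241211), 8.754528045654297)
 tower (array([0.46412677, 0.13294987]), [35.32820510864258, 63.10163497924805], np.float32(99.567795))
[224.08862229 161.51373839] 387.765625
 disc ((632.9149780273438, 166.4955291748047), (41.4097785949707, 76.85955810546875), 2.8513519763946533)
 tower (array([0.62594489, 0.15655693]), [38.917118072509766, 64.87673950195312], np.float32(93.87276))
pocket [230.17183735 197.9125    ] (array([0.54482892, 0.14904926]), [28.466249465942383, 44.45983123779297], np.float32(119.03044))
pocket [212.22888627 198.71542732] (array([0.54348621, 0.1881913 ]), [33.915138244628906, 85.03179931640625], np.float32(3.035422))
pocket [217.54221781 229.17184744] (array([0.4636864 , 0.17094914]), [43.4047966003418, 46.63945007324219], np.float32(90.470436))[ WARN:0@1.578] global loadsave.cpp:1063 imwrite_ Unsupported depth image for selected encoder is fallbacked to CV_8U.
```

View pics/m.png

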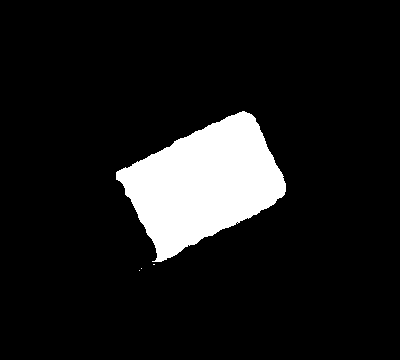

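```bash
cat >> h.py <<'E'
from scipy.spatial.transform import Rotation as Ro
def Rcur(s): return Ro.from_euler("xyz",s["ee_rot"],degrees=True)
def jaw(s): z=Rcur(s).apply([0,0,1]); return np.degrees(np.arctan2(z[1],z[0]))
def plan(pos,jawyaw):
    """shift(mm) & rotvec in tool axes from measured pose to TCP pos, tool down, jaw along jawyaw deg (mod 180 nearest)"""
    s=ctrl.read_state(); R=Rcur(s); d=(jawyaw-jaw(s)+90)%180-90; y=np.radians(jaw(s)+d)
    z=np.array([np.cos(y),np.sin(y),0]); x=np.array([0,0,-1.]); Rt=Ro.from_matrix(np.c_[x,np.cross(z,x),z])
    print("shift",R.inv().apply(np.array(pos)-s["eef_pos"]).round(4)*1000,"rot",(R.inv()*Rt).as_rotvec().round(3),"jaw",round(jaw(s),2),"dyaw",round(d,2),"pos",s["eef_pos"].round(4),"F",s["ft_force"].round(2),"M",s["moment"].round(3),"w",round(s["width"],4),"t",round(s["t"],2))
E
python3 - <<'E'
from h import *
t=get("top"); s=get("scene")
R=Rcur(ctrl.read_state()); print(R.as_matrix().round(3), jaw(ctrl.read_state()))
plan((.5585,-.2053,.20),117)
# housing right edge
u=cv2.GaussianBlur(up(t,195,140,275,255),(0,0),4); S=cv2.cvtColor(u,cv2.COLOR_RGB2HSV)[...,1]
pts=[]
for y in range(22*8,90*8):
    r=S[y,50*8:75*8].astype(int); k=np.argmax(r>45); pts.append(((50*8+k),y))
P=px(pts,195,140); W=np.array([ray(t,*p,.034) for p in P]); 
vx,vy,x0,y0=cv2.fitLine((W[:,:2]).astype(np.float32),cv2.DIST_HUBER,0,.001,.001).ravel()
print("edge yaw",np.degrees(np.arctan2(vy,vx)),"disc dist to edge (60 exp)",abs(np.cross([vx,vy],[.54496-x0,.14935-y0])), P[0],P[-1])
# scene cross-checks
u=up(s,335,200,450,310); h=cv2.cvtColor(u,cv2.COLOR_RGB2HSV)
for z,th in((.052,60),(.052,75)):
    for c in big(h[...,2]<th)[:4]:
        P=px(c,335,200); W=np.array([ray(s,*p,z) for p in P]); print("dark",P.mean(0).round(1),rect(W))
for n,z in (("cell",.074),): print(proj(s,(.5585,-.2053,.074)),proj(s,(.545,.149,.052)))
E
```

```text
[[-0.    -0.932  0.362]
 [-0.     0.362  0.932]
 [-1.     0.    -0.   ]] 68.75472218166396
shift [  18.6 -595.  -538.8] rot [-0.842 -0.    -0.   ] jaw 68.75 dyaw 48.25 pos [0.1992 0.5125 0.2185] F [0.81 0.64 1.31] M [0.01  0.015 0.034] w 0.0932 t 0.35
edge yaw 8.094486 disc dist to edge (60 exp) 0.06285685 [253.0625 161.5625] [261.3125 229.4375]
dark [394.3 255.3] (array([0.55166003, 0.15047241]), [11.601489067077637, 40.16286849975586], np.float32(119.33641))
dark [397.9 277.5] (array([0.57058801, 0.16656453]), [111.98814392089844, 212.95249938964844], np.float32(7.1748843))
dark [394.2 255.2] (array([0.55127966, 0.15032268]), [15.488394737243652, 42.79180145263672], np.float32(119.14754))
dark [342.8 207.6] (array([ 0.52164648, -0.0378677 ]), [19.111614227294922, 58.494163513183594], np.float32(42.92118))
dark [410.9 227.4] (array([0.4556207 , 0.12432318]), [13.494110107421875, 22.05746841430664], np.float32(79.955986))
(np.float64(288.53257021374117), np.float64(176.7867903276877)) (np.float64(395.4814225397199), np.float64(253.28786142965643))<stdin>:12: DeprecationWarning: Arrays of 2-dimensional vectors are deprecated. Use arrays of 3-dimensional vectors instead. (deprecated in NumPy 2.0)
```

>>> play_rows(
  commands=[
    [[0,-220,-200,-0.4,0,0],[0,-220,-200,-0.4,0,0],[0,-220,-200,-0.4,0,0],[0,-220,-200,-0.4,0,0],[0,-220,-200,-0.4,0,0],[0,-220,-200,-0.4,0,0],[0,-220,-200,-0.4,0,0],[0,-220,-200,-0.4,0,0]],
  ],
  grip=0.6,
)

```text
t: 1.02
eef_pos: [0.3334, 0.2428, 0.2189]
ee_rot: [-140.1, 89.9, -48.5]
ft_force: [0.4, -0.2, 0.2]
width: 0.0744
```

```bash
python3 -c "
from h import *
plan((.5585,-.2053,.15),117)"
```

```text
shift [  69.8 -213.  -453.9] rot [-0.444 -0.002  0.001] jaw 91.53 dyaw 25.47 pos [0.3334 0.2428 0.2189] F [ 0.36 -0.18  0.18] M [ 0.102  0.021 -0.006] w 0.0744 t 1.02
```

>>> play_rows(
  commands=[
    [[0,-140,-300,-0.44,0,0],[0,-140,-300,-0.44,0,0],[0,-140,-300,-0.44,0,0],[0,-140,-300,-0.44,0,0],[0,-140,-300,-0.44,0,0],[0,-140,-300,-0.44,0,0],[0,-140,-300,-0.44,0,0],[0,-140,-300,-0.44,0,0]],
  ],
)

```text
t: 1.68
eef_pos: [0.468, -0.025, 0.2189]
ee_rot: [-118.6, 90.0, -1.8]
ft_force: [1.4, 1.0, 0.4]
width: 0.0743
```

```bash
python3 -c "
from h import *
plan((.5585,-.2053,.15),117)"
```

```text
shift [  69.     0.8 -201.7] rot [-0.002 -0.     0.001] jaw 116.87 dyaw 0.13 pos [ 0.468  -0.025   0.2189] F [1.37 0.96 0.43] M [ 0.122 -0.047  0.027] w 0.0743 t 1.68
```

>>> play_rows(
  commands=[
    [[69,1,-202,0,0,0],[69,1,-202,0,0,0],[69,1,-202,0,0,0],[69,1,-202,0,0,0],[69,1,-202,0,0,0],[69,1,-202,0,0,0],[69,1,-202,0,0,0],[69,1,-202,0,0,0]],
  ],
)

```text
t: 2.35
eef_pos: [0.5574, -0.2031, 0.1492]
ee_rot: [17.9, 89.9, 134.8]
ft_force: [0.5, 0.8, 0.4]
width: 0.0744
```

```bash
python3 -c "
from h import *
plan((.5585,-.2053,.026),117)
s=get('scene'); t=get('top'); crop(s,240,110,340,210,6,'pics/a1.png')
"
```

```text
shift [ 1.232e+02 -1.000e-01 -2.700e+00] rot [-0.003  0.002 -0.001] jaw 116.84 dyaw 0.16 pos [ 0.5574 -0.2031  0.1492] F [0.46 0.75 0.39] M [0.029 0.038 0.015] w 0.0744 t 2.35
```

View pics/a1.png

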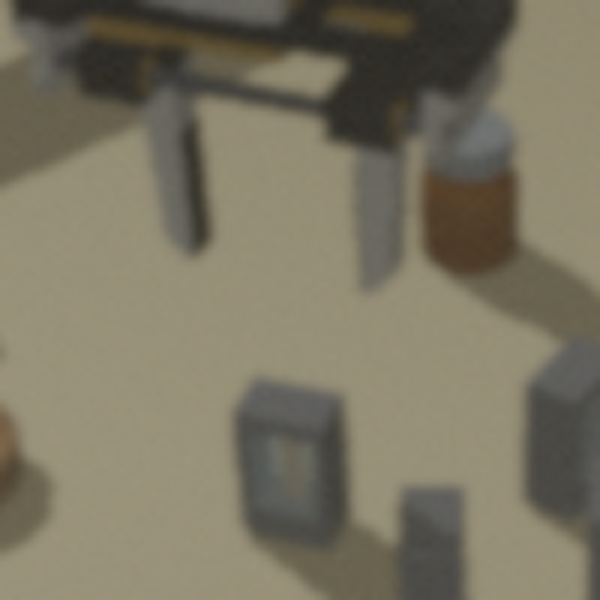

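The open fingers stand above the cell, straddling its narrow edges (cell top at crop (290,405)). Lowering and gripping.

>>> play_rows(
  commands=[
    [[40,0,-2.5,0,0,0],[80,0,-2.5,0,0,0],[105,0,-2.5,0,0,0],[123,0,-2.5,0,0,0],[123,0,-2.5,0,0,0],[123,0,-2.5,0,0,0]],
  ],
)

```text
t: 2.95
eef_pos: [0.5588, -0.2043, 0.0272]
ee_rot: [27.6, 90.0, 144.6]
ft_force: [-0.5, -0.4, 0.7]
width: 0.0742
```

>>> play_rows(
  commands=[
    [[0,0,0,0,0,0],[0,0,0,0,0,0],[0,0,0,0,0,0],[0,0,0,0,0,0],[0,0,0,0,0,0],[0,0,0,0,0,0]],
  ],
  grip=-1,
  grip_force=20,
)

```text
t: 3.45
eef_pos: [0.5595, -0.2062, 0.0275]
ee_rot: [-149.3, 89.9, -32.4]
ft_force: [-0.6, -0.4, 3.2]
width: 0.0439
```

```bash
python3 -c "
from h import *
plan((.5585,-.2053,.026),117)
"
```

```text
shift [1.5 0.5 1.2] rot [-0.002 -0.001  0.001] jaw 116.88 dyaw 0.12 pos [ 0.5595 -0.2062  0.0275] F [-0.56 -0.42  3.2 ] M [ 0.11   0.137 -0.007] w 0.0439 t 3.45
```

>>> play_rows(
  commands=[
    [[-20,0,0,0,0,0],[-60,0,0,0,0,0],[-100,0,0,0,0,0],[-140,0,0,0,0,0],[-150,0,0,0,0,0],[-150,0,0,0,0,0]],
  ],
)

```text
t: 3.95
eef_pos: [0.561, -0.2069, 0.1806]
ee_rot: [-147.6, 89.6, -30.7]
ft_force: [0.0, -0.3, -2.0]
width: 0.044
```

```bash
python3 -c "
from h import *
plan((.545,.149,.17),119)
"
```

```text
shift [   9.1 -146.6  324.8] rot [-0.037 -0.007  0.004] jaw 116.88 dyaw 2.12 pos [ 0.561  -0.2069  0.1806] F [ 0.01 -0.3  -2.01] M [0.032 0.012 0.055] w 0.044 t 3.95
```

>>> play_rows(
  commands=[
    [[0,-147,325,-0.037,0,0],[0,-147,325,-0.037,0,0],[0,-147,325,-0.037,0,0],[0,-147,325,-0.037,0,0],[0,-147,325,-0.037,0,0],[0,-147,325,-0.037,0,0],[0,-147,325,-0.037,0,0],[0,-147,325,-0.037,0,0]],
  ],
)

```text
t: 4.62
eef_pos: [0.542, 0.129, 0.1736]
ee_rot: [63.1, 89.7, -177.9]
ft_force: [0.5, -0.9, -2.5]
width: 0.0441
```

```bash
python3 -c "
from h import *
plan((.545,.149,.11),119)
"
```

```text
shift [ 63.6 -12.6  15.9] rot [-0.     0.002 -0.004] jaw 118.98 dyaw 0.02 pos [0.542  0.129  0.1736] F [ 0.53 -0.95 -2.53] M [ 0.101  0.012 -0.016] w 0.0441 t 4.62
```

>>> play_rows(
  commands=[
    [[30,-12.5,16,0,0,0],[64,-12.5,16,0,0,0],[64,-12.5,16,0,0,0],[64,-12.5,16,0,0,0],[64,-12.5,16,0,0,0],[64,-12.5,16,0,0,0]],
  ],
)

```text
t: 5.12
eef_pos: [0.5485, 0.1464, 0.1138]
ee_rot: [-119.8, 89.9, -0.9]
ft_force: [0.1, 0.1, -1.5]
width: 0.0441
```

```bash
python3 -c "
from h import *
plan((.545,.149,.09),119)
s=get('scene'); t=get('top'); crop(s,330,170,460,310,4,'pics/b1.png');crop(t,195,140,275,255,5,'pics/b2.png')
"
```

```text
shift [23.8  1.8  4. ] rot [-0.001 -0.001  0.002] jaw 118.93 dyaw 0.07 pos [0.5485 0.1464 0.1138] F [ 0.12  0.15 -1.51] M [0.074 0.016 0.051] w 0.0441 t 5.12
```

View pics/b1.png

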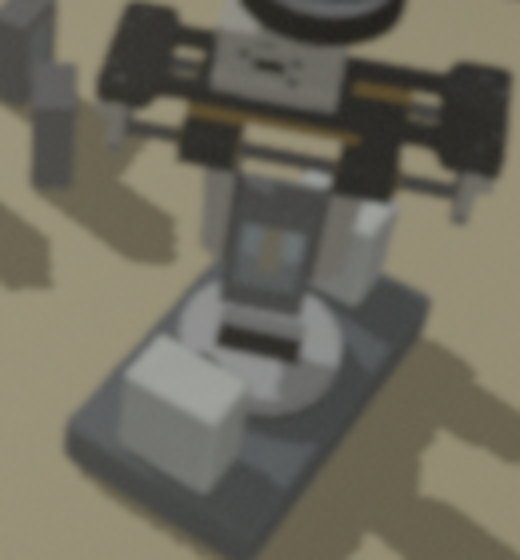

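View pics/b2.png

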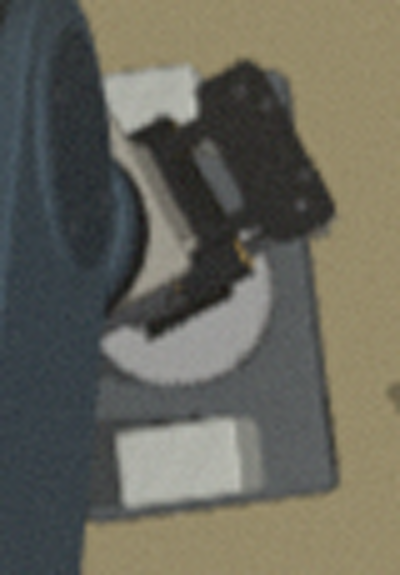

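>>> play_rows(
  commands=[
    [[10,2,4,0,0,0],[15,2,4,0,0,0],[15,2,4,0,0,0],[15,2,4,0,0,0],[15,2,4,0,0,0]],
  ],
)

```text
t: 5.63
eef_pos: [0.5437, 0.1498, 0.0976]
ee_rot: [69.7, 90.0, -171.3]
ft_force: [-0.7, 0.1, -2.4]
width: 0.0443
```

```bash
python3 -c "
from h import *
plan((.545,.149,.09),119)
s=get('scene'); crop(s,360,210,440,290,7,'pics/b3.png')
plan((.545,.149,.09),119)
a=np.radians(29); ex=np.array([np.cos(a),np.sin(a),0]); ey=np.array([-ex[1],ex[0],0])
st=ctrl.read_state()
c=st['eef_pos']*[1,1,0]; c[2]=st['eef_pos'][2]-.0275
f=lambda P:((np.array(proj(s,P))+.5)*7-.5-[360*7,210*7]).round()
for sx in(1,-1):
  for sy in (1,-1):
    print(sx,sy,'foot',f(c+sx*.0125*ex+sy*.0205*ey),'top',f(c+[0,0,.074]+sx*.014*ex+sy*.022*ey),'rim',f(np.array([.545,.149,.052])+sx*.0155*ex+sy*.0235*ey))
"
```

```text
shift [ 7.6 -0.7 -1.3] rot [ 0.  0. -0.] jaw 119.0 dyaw -0.0 pos [0.5437 0.1498 0.0976] F [-0.68  0.06 -2.37] M [ 0.037  0.025 -0.009] w 0.0443 t 5.63
shift [ 7.8 -0.5 -1.2] rot [ 0. -0.  0.] jaw 119.01 dyaw -0.01 pos [0.5439 0.1498 0.0978] F [-0.59  0.52 -1.44] M [-0.003 -0.03   0.026] w 0.0439 t 5.68
1 1 foot [323. 312.] top [365. 152.] rim [318. 360.]
1 -1 foot [191. 282.] top [214. 120.] rim [169. 325.]
-1 1 foot [334. 254.] top [378.  87.] rim [332. 287.]
-1 -1 foot [205. 225.] top [230.  56.] rim [187. 254.]
```

View pics/b3.png

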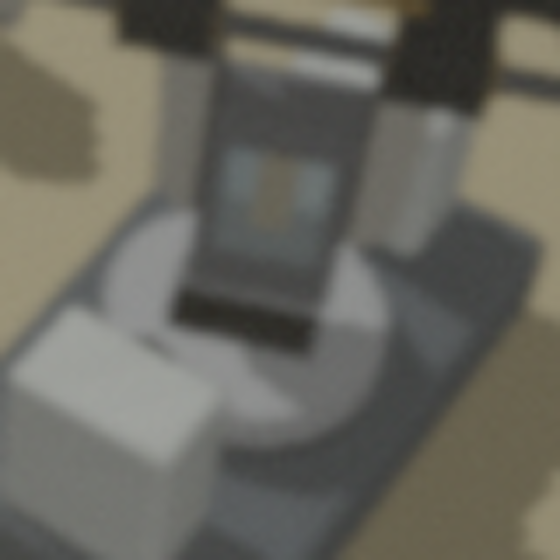

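>>> play_rows(
  commands=[
    [[7,-0.5,-1,0,0,0],[12,-0.5,-1,0,0,0],[14,-0.5,-1,0,0,0],[14,-0.5,-1,0,0,0],[14,-0.5,-1,0,0,0],[14,-0.5,-1,0,0,0]],
  ],
)

```text
t: 6.18
eef_pos: [0.5447, 0.1492, 0.0836]
ee_rot: [151.2, 90.0, -89.8]
ft_force: [-0.8, -0.5, -2.3]
width: 0.0442
```

```bash
python3 -c "
from h import *
plan((.545,.149,.08),119)
s=get('scene'); crop(s,375,235,420,270,14,'pics/b4.png')
a=np.radians(29); ex=np.array([np.cos(a),np.sin(a),0]); ey=np.array([-ex[1],ex[0],0])
st=ctrl.read_state()
c=st['eef_pos']*[1,1,0]; c[2]=st['eef_pos'][2]-.0275
f=lambda P:((np.array(proj(s,P))+.5)*14-.5-[375*14,235*14]).round()
for sx in(1,-1):
  for sy in (1,-1):
    print(sx,sy,'foot',f(c+sx*.0125*ex+sy*.0205*ey),'step',f(c+[0,0,.003]+sx*.014*ex+sy*.022*ey),'rim',f(np.array([.545,.149,.052])+sx*.0155*ex+sy*.0235*ey))
"
```

```text
shift [ 3.6 -0.1 -0.3] rot [ 0. -0. -0.] jaw 119.01 dyaw -0.01 pos [0.5447 0.1492 0.0836] F [-0.84 -0.53 -2.28] M [ 0.073  0.038 -0.048] w 0.0442 t 6.18
1 1 foot [416. 334.] step [427. 331.] rim [427. 370.]
1 -1 foot [156. 273.] step [147. 266.] rim [129. 300.]
-1 1 foot [439. 217.] step [453. 200.] rim [455. 225.]
-1 -1 foot [184. 159.] step [179. 138.] rim [165. 159.]
```

View pics/b4.png

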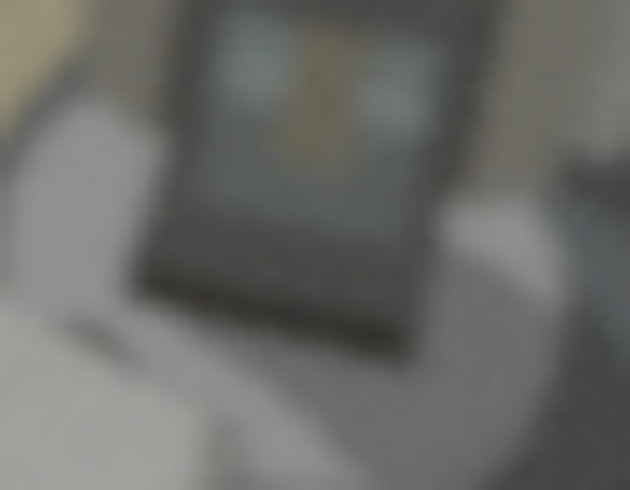

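>>> play_rows(
  commands=[
    [[0,1,-0.5,0,0,0],[1,1,-0.5,0,0,0],[2,1,-0.5,0,0,0],[3,1,-0.5,0,0,0],[4,1,-0.5,0,0,0],[5,1,-0.5,0,0,0],[5.5,1,-0.5,0,0,0],[5.5,1,-0.5,0,0,0]],
  ],
)

```text
t: 6.9
eef_pos: [0.544, 0.1483, 0.078]
ee_rot: [57.1, 90.0, 176.1]
ft_force: [-0.2, 0.6, -1.6]
width: 0.0441
```

```bash
python3 -c "
from h import *
plan((.545,.149,.075),119)
"
```

```text
shift [ 3.  -1.2  0.2] rot [ 0.  0. -0.] jaw 119.0 dyaw -0.0 pos [0.544  0.1483 0.078 ] F [-0.16  0.57 -1.58] M [ 0.061  0.025 -0.02 ] w 0.0441 t 6.9
```

>>> play_rows(
  commands=[
    [[0.7,0,0,0,0,0],[1.4,0,0,0,0,0],[2,0,0,0,0,0],[2.5,0,0,0,0,0],[2.5,0,0,0,0,0]],
  ],
)

```text
t: 7.32
eef_pos: [0.5442, 0.1483, 0.0764]
ee_rot: [-118.3, 90.0, 0.7]
ft_force: [-2.5, 0.6, 4.3]
width: 0.0438
```

```bash
python3 -c "
from h import *
plan((.545,.149,.075),119)
"
```

```text
shift [ 1.4 -1.1  0.2] rot [ 0. -0.  0.] jaw 119.01 dyaw -0.01 pos [0.5442 0.1483 0.0764] F [-2.46  0.64  4.3 ] M [ 0.026  0.459 -0.027] w 0.0438 t 7.32
```

>>> play_rows(
  commands=[
    [[-1,0,0,0,0,0],[-1,1,0.5,0,0,0],[-0.5,1.2,0.8,0,0,0],[0,1.2,0.8,0,0,0],[0.5,1.2,0.8,0,0,0],[0.5,1.2,0.8,0,0,0]],
  ],
)

```text
t: 7.82
eef_pos: [0.5437, 0.1485, 0.0764]
ee_rot: [-114.7, 89.8, 4.3]
ft_force: [0.2, 1.3, 6.2]
width: 0.0441
```

```bash
python3 -c "
from h import *
plan((.545,.149,.075),119)
"
```

```text
shift [ 1.4 -1.4 -0.2] rot [ 0.    -0.001  0.002] jaw 119.0 dyaw -0.0 pos [0.5437 0.1485 0.0764] F [0.19 1.29 6.25] M [ 0.067 -0.076  0.024] w 0.0441 t 7.82
```

>>> play_rows(
  commands=[
    [[0,0.4,0,0,0,0],[0,0.8,0,0,0,0],[0,1.2,0,0,0,0],[0,1.2,0,0,0,0]],
  ],
)

```text
t: 8.15
eef_pos: [0.5435, 0.1484, 0.0764]
ee_rot: [-105.3, 89.7, 13.7]
ft_force: [4.3, 3.1, 5.1]
width: 0.0441
```

```bash
python3 -c "
from h import *
plan((.545,.149,.075),119)
"
```

```text
shift [ 1.4 -1.6 -0.2] rot [-0.    -0.001  0.004] jaw 118.99 dyaw 0.01 pos [0.5435 0.1484 0.0764] F [4.27 3.13 5.07] M [ 0.554 -0.619 -0.031] w 0.0441 t 8.15
```

>>> play_rows(
  commands=[
    [[-2.2,0,0,0,0,0],[-2.2,0,0,0,0,0],[-2.2,0,0,0,0,0]],
  ],
)

```text
t: 8.4
eef_pos: [0.5428, 0.1482, 0.0776]
ee_rot: [-102.1, 89.8, 16.9]
ft_force: [4.4, 2.0, 0.6]
width: 0.0438
```

```bash
python3 -c "
from h import *
plan((.545,.149,.075),119)
"
```

```text
shift [ 2.6 -2.4 -0.4] rot [-0.    -0.001  0.003] jaw 118.99 dyaw 0.01 pos [0.5428 0.1482 0.0776] F [4.41 2.04 0.59] M [ 0.568 -0.951 -0.091] w 0.0438 t 8.4
```

>>> play_rows(
  commands=[
    [[0,-1.5,0,0,0,0],[0,-3,0,0,0,0],[0,-4,0,0,0,0],[0,-4,0,0,0,0],[0,-4,0,0,0,0]],
  ],
)

```text
t: 8.82
eef_pos: [0.5442, 0.1497, 0.0767]
ee_rot: [67.7, 89.9, -173.3]
ft_force: [-0.7, 0.4, -1.7]
width: 0.0442
```

```bash
python3 -c "
from h import *
plan((.545,.149,.075),119)
"
```

```text
shift [ 1.7 -0.4 -1. ] rot [ 0.     0.001 -0.002] jaw 119.01 dyaw -0.01 pos [0.5442 0.1497 0.0767] F [-0.66  0.36 -1.74] M [ 0.087 -0.    -0.034] w 0.0442 t 8.82
```

Free of side force now. Press down gently.

>>> play_rows(
  commands=[
    [[0.7,-0.3,-0.5,0,0,0],[1.4,-0.3,-0.5,0,0,0],[2,-0.3,-0.5,0,0,0],[2.5,-0.3,-0.5,0,0,0],[2.5,-0.3,-0.5,0,0,0]],
  ],
)

```text
t: 9.23
eef_pos: [0.5454, 0.1494, 0.0747]
ee_rot: [62.4, 90.0, -178.6]
ft_force: [-1.1, -1.1, -2.5]
width: 0.0438
```

```bash
python3 -c "
from h import *
plan((.545,.149,.075),119)
"
```

```text
shift [-0.3  0.5 -0.2] rot [ 0.  0. -0.] jaw 119.0 dyaw -0.0 pos [0.5454 0.1494 0.0747] F [-1.09 -1.08 -2.47] M [0.136 0.016 0.004] w 0.0438 t 9.23
```

It is below the earlier contact level (bottom at 47 mm) with no load, so it is entering. Continuing down.

>>> play_rows(
  commands=[
    [[1,0,0,0,0,0],[2,0,0,0,0,0],[3,0,0,0,0,0],[4,0,0,0,0,0],[4.5,0,0,0,0,0],[4.5,0,0,0,0,0]],
  ],
)

```text
t: 9.73
eef_pos: [0.5454, 0.1494, 0.0702]
ee_rot: [64.0, 90.0, -177.0]
ft_force: [-0.5, -0.6, -1.0]
width: 0.044
```

```bash
python3 -c "
from h import *
plan((.545,.149,.0655),119)
"
```

```text
shift [ 4.7  0.6 -0.2] rot [ 0.  0. -0.] jaw 119.0 dyaw -0.0 pos [0.5454 0.1494 0.0702] F [-0.51 -0.56 -0.95] M [0.052 0.017 0.03 ] w 0.044 t 9.73
```

>>> play_rows(
  commands=[
    [[1,0,0,0,0,0],[2,0,0,0,0,0],[3,0,0,0,0,0],[4,0,0,0,0,0],[5,0,0,0,0,0],[5,0,0,0,0,0]],
  ],
)

```text
t: 10.23
eef_pos: [0.5455, 0.1494, 0.0652]
ee_rot: [74.4, 90.0, -166.6]
ft_force: [0.6, -0.4, -0.8]
width: 0.0439
```

```bash
python3 -c "
from h import *
plan((.545,.149,.0655),119)
"
```

```text
shift [-0.3  0.7 -0.1] rot [ 0.  0. -0.] jaw 119.01 dyaw -0.01 pos [0.5455 0.1494 0.0652] F [ 0.63 -0.35 -0.77] M [ 0.116  0.103 -0.01 ] w 0.0439 t 10.23
```

>>> play_rows(
  commands=[
    [[0.5,0,0,0,0,0],[1,0,0,0,0,0],[1,0,0,0,0,0],[1,0,0,0,0,0]],
  ],
)

```text
t: 10.57
eef_pos: [0.5456, 0.1495, 0.0646]
ee_rot: [-118.8, 90.0, 0.2]
ft_force: [-1.7, -0.3, 1.6]
width: 0.0438
```

```bash
python3 -c "
from h import *
plan((.545,.149,.0655),98)
"
```

```text
shift [-0.9  0.7 -0.1] rot [ 0.367 -0.     0.   ] jaw 119.01 dyaw -21.01 pos [0.5456 0.1495 0.0646] F [-1.72 -0.29  1.58] M [0.063 0.284 0.022] w 0.0438 t 10.57
```

>>> play_rows(
  commands=[
    [[0,0,0,0,0,0],[0,0,0,0.03,0,0],[0,0,0,0.06,0,0],[0,0,0,0.09,0,0],[0,0,0,0.12,0,0],[0,0,0,0.12,0,0]],
  ],
  grip_force=35,
)

```text
t: 11.07
eef_pos: [0.5459, 0.1492, 0.0646]
ee_rot: [-139.5, 89.9, -27.5]
ft_force: [-0.1, -1.2, 1.2]
width: 0.0439
```

```bash
python3 -c "
from h import *
plan((.545,.149,.0655),98)
"
```

```text
shift [-0.9  0.9  0.2] rot [ 0.246 -0.001  0.001] jaw 112.08 dyaw -14.08 pos [0.5459 0.1492 0.0646] F [-0.09 -1.18  1.19] M [-0.171  0.068  0.006] w 0.0439 t 11.07
```

>>> play_rows(
  commands=[
    [[0,0,0,0.02,0,0],[0,0,0,0.04,0,0],[0,0,0,0.06,0,0],[0,0,0,0.08,0,0],[0,0,0,0.08,0,0]],
  ],
)

```text
t: 11.48
eef_pos: [0.546, 0.1492, 0.0646]
ee_rot: [-123.2, 89.9, -15.7]
ft_force: [0.7, -1.8, 2.7]
width: 0.0437
```

```bash
python3 -c "
from h import *
plan((.545,.149,.0655),98)
s=get('scene'); crop(s,340,200,450,310,5,'pics/c1.png')
"
```

```text
shift [-0.9  1.   0.1] rot [ 0.165 -0.     0.001] jaw 107.46 dyaw -9.46 pos [0.546  0.1492 0.0646] F [ 0.7  -1.78  2.75] M [-0.413  0.002  0.022] w 0.0437 t 11.48
```

View pics/c1.png

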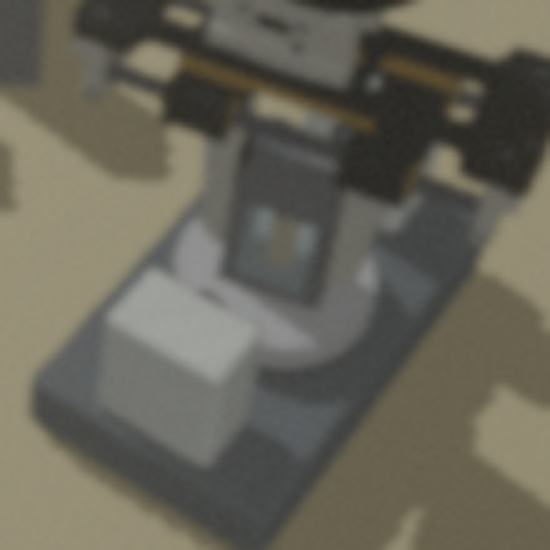

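>>> play_rows(
  commands=[
    [[0,0,0,0.02,0,0],[0,0,0,0.04,0,0],[0,0,0,0.06,0,0],[0,0,0,0.08,0,0]],
  ],
)

```text
t: 11.87
eef_pos: [0.546, 0.1493, 0.0646]
ee_rot: [-116.7, 89.9, -13.8]
ft_force: [1.6, -3.2, 4.3]
width: 0.0445
```

```bash
python3 -c "
from h import *
plan((.545,.149,.0655),98)
"
```

```text
shift [-0.9  1.  -0. ] rot [ 0.085 -0.     0.001] jaw 102.85 dyaw -4.85 pos [0.546  0.1493 0.0646] F [ 1.63 -3.23  4.26] M [-0.561 -0.161  0.107] w 0.0445 t 11.87
```

>>> play_rows(
  commands=[
    [[0,0,0,0.015,0,0],[0,0,0,0.03,0,0],[0,0,0,0.045,0,0],[0,0,0,0.045,0,0]],
  ],
)

```text
t: 12.2
eef_pos: [0.546, 0.1493, 0.0646]
ee_rot: [-110.6, 89.9, -10.3]
ft_force: [1.8, -3.6, 4.7]
width: 0.0436
```

```bash
python3 -c "
from h import *
plan((.545,.149,.0655),98)
"
```

```text
shift [-0.9  1.  -0.1] rot [ 0.04  -0.     0.001] jaw 100.31 dyaw -2.31 pos [0.546  0.1493 0.0646] F [ 1.83 -3.6   4.71] M [-0.746 -0.293  0.049] w 0.0436 t 12.2
```

>>> play_rows(
  commands=[
    [[-0.3,-0.2,-0.4,0,0,0],[-0.3,-0.3,-0.8,0.01,0,0],[-0.3,-0.3,-0.8,0.025,0,0],[-0.3,-0.3,-0.8,0.04,0,0]],
  ],
)

```text
t: 12.53
eef_pos: [0.546, 0.1492, 0.0646]
ee_rot: [-15.5, 90.0, 82.5]
ft_force: [1.9, 0.8, 2.6]
width: 0.0435
```

```bash
python3 -c "
from h import *
plan((.545,.149,.0655),98)
s=get('scene'); crop(s,340,200,450,310,5,'pics/c2.png')
"
```

```text
shift [-0.9  1.  -0. ] rot [-0.     0.001  0.   ] jaw 98.0 dyaw 0.0 pos [0.546  0.1492 0.0646] F [1.94 0.77 2.57] M [-0.044 -0.408  0.15 ] w 0.0435 t 12.53
```

View pics/c2.png

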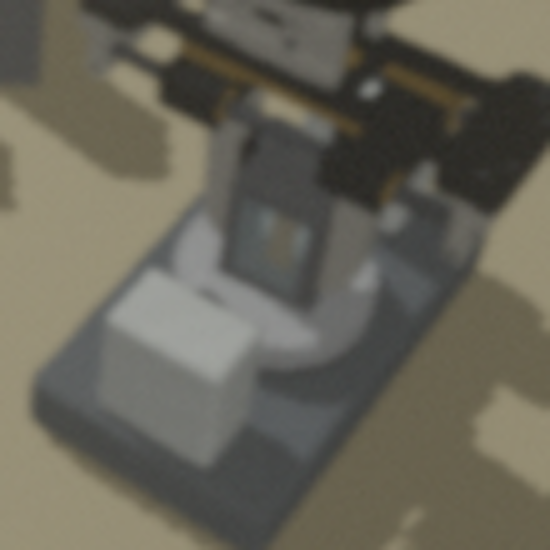

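>>> play_rows(
  commands=[
    [[0,-0.2,0,0.005,0,0],[0,-0.2,0,0.01,0,0],[0,-0.2,0,0.01,0,0]],
  ],
)

```text
t: 12.83
eef_pos: [0.546, 0.1492, 0.0646]
ee_rot: [9.6, 90.0, 107.1]
ft_force: [2.1, 1.6, 2.6]
width: 0.044
```

```bash
python3 -c "
from h import *
plan((.545,.149,.0655),98)
"
```

```text
shift [-0.9  1.1 -0.1] rot [-0.009  0.001 -0.   ] jaw 97.5 dyaw 0.5 pos [0.546  0.1492 0.0646] F [2.11 1.58 2.57] M [ 0.398 -0.324  0.148] w 0.044 t 12.83
```

>>> play_rows(
  commands=[
    [[0,0,-0.2,0.008,0,0],[0,0,-0.2,0.016,0,0],[0,0,-0.2,0.016,0,0]],
  ],
)

```text
t: 13.08
eef_pos: [0.546, 0.1491, 0.0646]
ee_rot: [13.5, 89.9, 110.0]
ft_force: [2.7, 3.5, 1.8]
width: 0.0441
```

```bash
python3 -c "
from h import *
plan((.545,.149,.0655),98)
"
```

```text
shift [-0.9  1.   0. ] rot [-0.025  0.001 -0.   ] jaw 96.56 dyaw 1.44 pos [0.546  0.1491 0.0646] F [2.7  3.45 1.81] M [ 0.888 -0.314  0.145] w 0.0441 t 13.08
```

>>> play_rows(
  commands=[
    [[0,0,0.5,0.006,0,0],[0,0,0.5,0.012,0,0],[0,0,0.5,0.012,0,0]],
  ],
)

```text
t: 13.33
eef_pos: [0.546, 0.1491, 0.0646]
ee_rot: [58.0, 90.0, 153.9]
ft_force: [0.5, 3.4, 2.2]
width: 0.0434
```

```bash
python3 -c "
from h import *
plan((.545,.149,.0655),98)
s=get('scene'); crop(s,370,215,430,275,9,'pics/c3.png')
a=np.radians(6.5); ex=np.array([np.cos(a),np.sin(a),0]); ey=np.array([-ex[1],ex[0],0])
"
```

```text
shift [-0.9  1.  -0. ] rot [-0.037  0.    -0.   ] jaw 95.89 dyaw 2.11 pos [0.546  0.1491 0.0646] F [0.49 3.38 2.23] M [ 0.715 -0.252  0.053] w 0.0434 t 13.33
```

View pics/c3.png

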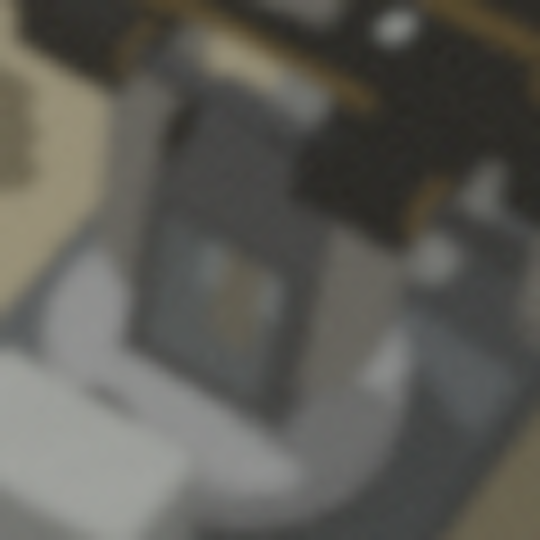

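```bash
python3 - <<'E'
from h import *
s=get('scene'); 
def yaw(a,b,z,o,k):
    A,B=[ray(s,*((np.array(p)+.5)/k-.5+o),z) for p in(a,b)]; d=B-A; return A[:2].round(4),B[:2].round(4),round(np.linalg.norm(d)*1000,1),round(np.degrees(np.arctan2(d[1],d[0]))%180,1)
o=np.array([340,200])
for a,b in (((155,268),(255,325)),((108,318),(218,382)),((155,268),(108,318)),((255,325),(218,382))): print("tower",yaw(a,b,.096,o,5))
print("cell bottom",yaw((125,340),(280,415),.052,np.array([370,215]),9))
u=up(s,340,200,450,310,5); g=cv2.cvtColor(u,cv2.COLOR_RGB2GRAY)
g2=cv2.createCLAHE(3,(4,4)).apply(g)
cv2.imwrite("pics/c4.png",cv2.resize(g2[50:450,100:500],(800,600)[:1]*2 if 0 else (600,600),interpolation=cv2.INTER_CUBIC))
E
```

```text
tower (array([0.6156, 0.1325]), array([0.6089, 0.1802]), np.float64(48.2), np.float64(97.9))
tower (array([0.6493, 0.1368]), array([0.6417, 0.1881]), np.float64(52.0), np.float64(98.5))
tower (array([0.6156, 0.1325]), array([0.6493, 0.1368]), np.float64(34.0), np.float64(7.2))
tower (array([0.6089, 0.1802]), array([0.6417, 0.1881]), np.float64(33.7), np.float64(13.6))
cell bottom (array([0.5623, 0.1287]), array([0.5534, 0.17  ]), np.float64(42.3), np.float64(102.2))
```

View pics/c4.png

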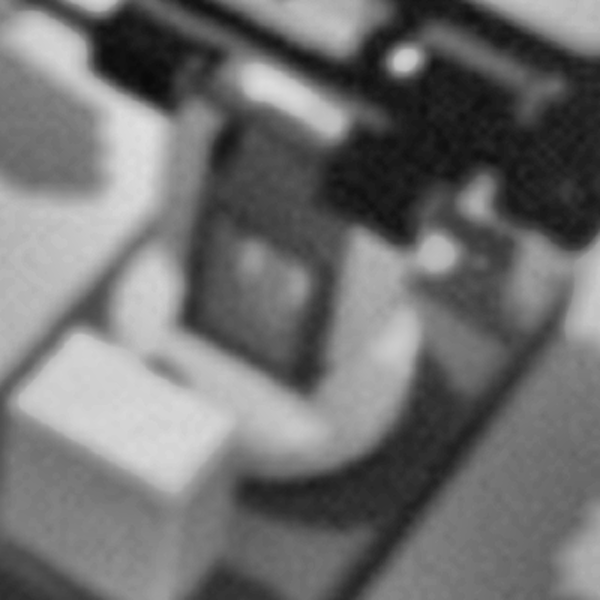

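```bash
python3 - <<'E'
from h import *
s=get('scene'); k=8; x0,y0=375,230
g=cv2.GaussianBlur(cv2.cvtColor(up(s,x0,y0,415,275,k),cv2.COLOR_RGB2GRAY),(0,0),4).astype(float)
gy=np.gradient(g,axis=0)
# predicted line from edge for jaw yaw candidates
st=ctrl.read_state()
for yw in (95.9,98,102):
    a=np.radians(yw-90); ex=np.array([np.cos(a),np.sin(a),0]); ey=np.array([-ex[1],ex[0],0]); c=np.array([st['eef_pos'][0],st['eef_pos'][1],.052])
    P=[np.array(proj(s,c+.014*ex+q*.022*ey)) for q in(-1,1)]; print(yw,np.round(P,2).tolist(),(P[1]-P[0])[1]/(P[1]-P[0])[0])
for lab,lo,hi,off in (("bottom",386,398,0),):
    pts=[]
    for u in np.arange(lo,hi,.25):
        c=int((u-x0+.5)*k-.5); line=248+ (u-384)*.5
        r0=int((line-5-y0)*k); r1=int((line+9-y0)*k); r=r0+np.argmax(gy[r0:r1,c]); pts.append((u,(r+.5)/k-.5+y0))
    pts=np.array(pts); vx,vy,_,_=cv2.fitLine(pts.astype(np.float32),cv2.DIST_HUBER,0,.01,.01).ravel()
    print(lab,pts[::8].round(2).tolist(),"slope",vy/vx)
    A=ray(s,*pts[0],.052);vv=[ray(s,*(pts.mean(0)+q*np.array([vx,vy])*6),.052) for q in(-1,1)];d=vv[1]-vv[0];print("yaw",np.degrees(np.arctan2(d[1],d[0]))%180)
E
```

```text
95.9 [[383.46, 252.33], [400.33, 262.39]] 0.5961837270110915
98 [[383.45, 252.65], [400.73, 262.28]] 0.5573057207150621
102 [[383.49, 253.28], [401.46, 262.04]] 0.4877247855020981
bottom [[386.0, 254.44], [388.0, 255.94], [390.0, 256.44], [392.0, 257.94], [394.0, 259.44], [396.0, 260.56]] slope 0.578558
yaw 96.88159729248315
```

>>> play_rows(
  commands=[
    [[0,0,0.5,0.006,0,0],[0,0,0.5,0.012,0,0],[0,0,0.5,0.012,0,0]],
  ],
)

```text
t: 13.73
eef_pos: [0.5461, 0.1492, 0.0646]
ee_rot: [167.5, 90.0, -97.2]
ft_force: [2.0, 0.6, 1.0]
width: 0.0438
```

```bash
python3 -c "
from h import *
plan((.545,.149,.0655),98)
"
```

```text
shift [-0.9  1.1 -0.1] rot [-0.048 -0.001 -0.   ] jaw 95.24 dyaw 2.76 pos [0.5461 0.1492 0.0646] F [1.97 0.63 0.99] M [ 0.245 -0.28   0.516] w 0.0438 t 13.73
```

```bash
python3 -c "
from h import *
for i in range(4):
  get('scene'); s=ctrl.read_state(); print(s['ft_force'].round(2),s['moment'].round(3),round(jaw(s),2),s['width'].round(4))
"
```

```text
Traceback (most recent call last):
AttributeError: 'float' object has no attribute 'round'
```

```bash
python3 -c "
from h import *
for i in range(4):
  get('scene'); s=ctrl.read_state(); print(s['ft_force'].round(2),s['moment'].round(3),round(jaw(s),2),s['width'])
"
```

```text
[1.81 0.66 2.56] [ 0.115 -0.251  0.469] 95.25 0.0437882391587838
[ 1.41 -0.07  1.15] [ 0.11  -0.292  0.467] 95.24 0.043932922717783415
[1.38 0.57 1.23] [ 0.052 -0.304  0.488] 95.24 0.043856688734752285
[ 2.11 -1.    0.1 ] [ 0.019 -0.293  0.479] 95.24 0.04411445817506457
```

>>> play_rows(
  commands=[
    [[0,0,0,-0.008,0,0],[0,0,0,-0.012,0,0],[0,0,0,-0.012,0,0]],
  ],
)

```text
t: 14.23
eef_pos: [0.5461, 0.1493, 0.0646]
ee_rot: [143.3, 90.0, -120.8]
ft_force: [1.5, -0.6, 1.3]
width: 0.0436
```

```bash
python3 -c "
from h import *
plan((.545,.149,.0655),98)
"
```

```text
shift [-0.9  1.1 -0.1] rot [-0.037 -0.    -0.   ] jaw 95.9 dyaw 2.1 pos [0.5461 0.1493 0.0646] F [ 1.5  -0.56  1.27] M [-0.227 -0.295  0.05 ] w 0.0436 t 14.23
```

>>> play_rows(
  commands=[
    [[0,0,0,0,0,0],[0,0,0,0,0,0],[0,0,0,0,0,0],[0,0,0,0,0,0],[0,0,0,0,0,0],[0,0,0,0,0,0]],
  ],
  grip=0.4,
)

```text
t: 14.73
eef_pos: [0.5459, 0.1496, 0.0645]
ee_rot: [80.5, 90.0, 176.4]
ft_force: [-0.6, -0.2, 0.4]
width: 0.065
```

>>> play_rows(
  commands=[
    [[-20,0,0,0,0,0],[-60,0,0,0,0,0],[-100,0,0,0,0,0],[-120,0,0,0,0,0],[-120,-100,0,0,0,0],[-120,-100,0,0,0,0],[-120,-100,0,0,0,0]],
  ],
)

```text
t: 15.32
eef_pos: [0.6496, 0.1599, 0.1855]
ee_rot: [-92.1, 89.7, 3.8]
ft_force: [-1.0, 0.9, -0.6]
width: 0.065
```

```bash
python3 -c "
from h import *
plan((.545,.149,.0655),98)
s=get('scene'); t=get('top'); crop(s,340,190,450,310,5,'pics/d1.png');crop(t,195,140,275,255,5,'pics/d2.png')
"
```

```text
shift [ 1.195e+02  1.057e+02 -1.000e-01] rot [-0.037 -0.     0.004] jaw 95.89 dyaw 2.11 pos [0.6496 0.1599 0.1855] F [-0.99  0.92 -0.65] M [-0.037  0.057 -0.023] w 0.065 t 15.32
```

View pics/d1.png

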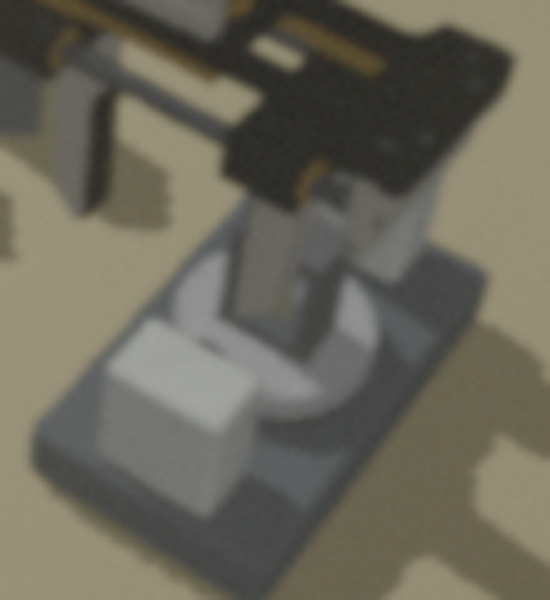

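View pics/d2.png

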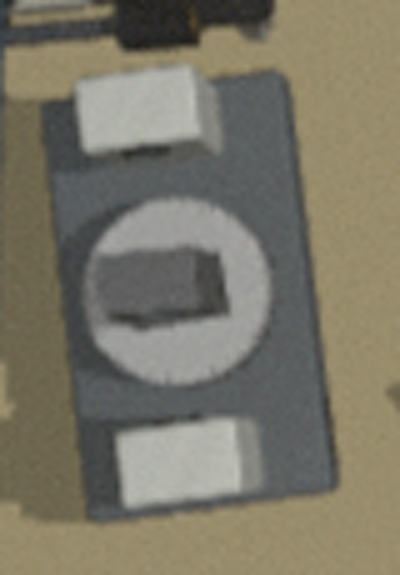

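The cell stands in the pocket: top face at about (224,197) in the top view, between the towers. Now measuring its squareness.

```bash
python3 - <<'E'
from h import *
t=get('top'); k=8; x0,y0=205,180
u=up(t,x0,y0,255,222,k); V=cv2.GaussianBlur(cv2.cvtColor(u,cv2.COLOR_RGB2HSV)[...,2],(0,0),2)
cv2.imwrite("pics/e1.png",cv2.resize(u[:,:,::-1],None,fx=2,fy=2)[:600,:800])
print([int(V[int((y-y0)*k),int((x-x0)*k)]) for x,y in((222,197),(237,195),(222,204.5),(245,210),(216,190))])
for lo,hi in((62,115),(68,110),(72,112)):
    m=(V>lo)&(V<hi); m=cv2.morphologyEx(m.astype(np.uint8),cv2.MORPH_OPEN,np.ones((25,25)))
    for c in big(m)[:3]:
        P=px(c,x0,y0)
        if abs(P.mean(0)-[223,197]).max()<5: print(lo,rect(np.array([ray(t,*p,.112) for p in P])))
# line fits for cell top edge (far +x side) & towers' edges: bright/dark transitions by column
def line(lo,hi,v0,v1,sign,z,x0=195,y0=140,x1=275,y1=255):
    g=cv2.GaussianBlur(cv2.cvtColor(up(t,x0,y0,x1,y1,k),cv2.COLOR_RGB2GRAY),(0,0),4).astype(float); gy=np.gradient(g,axis=0)*sign
    pts=[]
    for uu in np.arange(lo,hi,.25):
        c=int((uu-x0+.5)*k); r0=int((v0-y0)*k); r1=int((v1-y0)*k); r=r0+np.argmax(gy[r0:r1,c]); pts.append((uu,(r+.5)/k-.5+y0))
    P=np.array([ray(t,*p,z)[:2] for p in pts]).astype(np.float32); vx,vy,_,_=cv2.fitLine(P,cv2.DIST_HUBER,0,.0005,.001).ravel()
    return round(float(np.degrees(np.arctan2(vy,vx))%180),2), np.round([pts[0],pts[-1]],2).tolist()
print("cell far edge",line(217,232,187,194,-1,.112))
print("cell near edge",line(217,228,199,207,1,.112))
print("far tower top edge",line(213,232,151,159,1,.096))
print("near tower near edge",line(221,241,237,246,-1,.096))
print("housing far",line(240,250,150,159,-1,.034)); print("housing near",line(217,258,234,248,1,.034))
E
```

```text
[95, 71, 69, 113, 153]
68 (array([0.54143286, 0.14500273]), [33.83561325073242, 57.35966873168945], np.float32(95.506134))
72 (array([0.54109174, 0.14966237]), [34.071319580078125, 48.443180084228516], np.float32(94.860245))
cell far edge (96.63, [[217.0, 190.19], [231.75, 188.31]])
cell near edge (85.54, [[217.0, 204.19], [227.75, 204.56]])
far tower top edge (109.72, [[213.0, 155.44], [231.75, 150.56]])
near tower near edge (98.26, [[221.0, 240.94], [240.75, 238.06]])
housing far (98.23, [[240.0, 154.06], [249.75, 153.19]])
housing near (98.17, [[217.0, 243.94], [257.75, 238.31]])
```

View pics/e1.png

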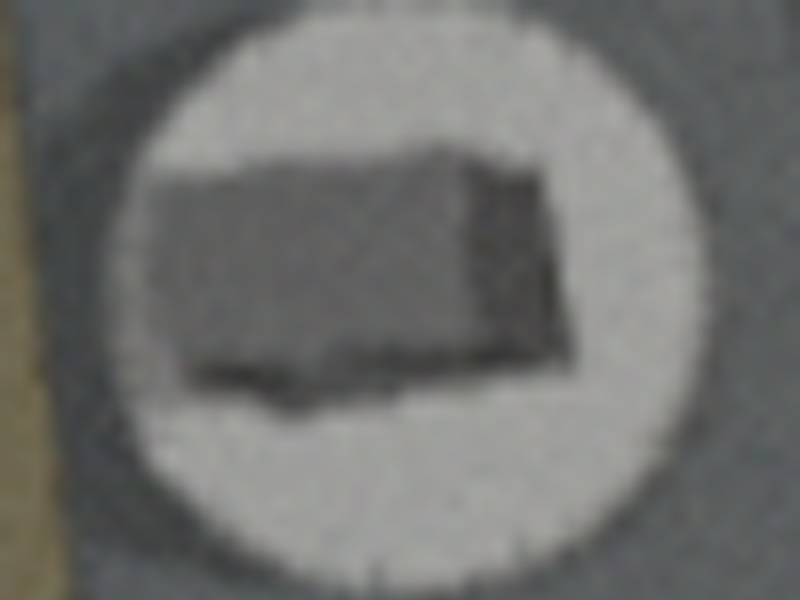

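```bash
python3 - <<'E'
from h import *
t=get('top'); k=8; x0,y0=195,140
g=cv2.GaussianBlur(cv2.cvtColor(up(t,x0,y0,275,255,k),cv2.COLOR_RGB2GRAY),(0,0),4).astype(float)
G=[np.gradient(g,axis=0),np.gradient(g,axis=1)]
def fit(ax,lo,hi,a,b,sign,z,slope=0):
    # ax0: scan rows at columns lo..hi ; ax1: scan cols at rows lo..hi ; window a..b (+slope)
    pts=[]
    for w in np.arange(lo,hi,.25):
        s=slope*(w-lo); off=(x0 if ax==0 else y0); o2=(y0 if ax==0 else x0)
        i=int((w-off+.5)*k); r0=int((a+s-o2)*k); r1=int((b+s-o2)*k)
        v=sign*(G[0][r0:r1,i] if ax==0 else G[1][i,r0:r1]); r=(r0+np.argmax(v)+.5)/k-.5+o2
        pts.append((w,r) if ax==0 else (r,w))
    P=np.array([ray(t,*p,z)[:2] for p in pts]); vx,vy,cx,cy=cv2.fitLine(P.astype(np.float32),cv2.DIST_HUBER,0,.0005,.001).ravel()
    print(ax,"yaw",round(float(np.degrees(np.arctan2(vy,vx))%180),2),"pt",round(float(cx),4),round(float(cy),4),"px",np.round([pts[0],pts[-1]],1).tolist())
print("cell far top edge");fit(0,220,232,187,193,-1,.112,-.1)
print("cell near top edge");fit(0,219,233,200,204,-1,.112,-.12)
print("cell left top edge");fit(1,193,201,211,217,-1,.112,.1)
print("cell right top edge");fit(1,192,200,232,236,-1,.112,.1)
print("pocket near edge");fit(0,224,239,203,208,1,.052,-.14)
print("pocket right edge");fit(1,193,202,237,242,1,.052,.14)
E
```

```text
cell far top edge
0 yaw 94.64 pt 0.5595 0.1468 px [[220.0, 189.4], [231.8, 188.4]]
cell near top edge
0 yaw 95.7 pt 0.532 0.1463 px [[219.0, 201.8], [232.8, 200.8]]
cell left top edge
1 yaw 2.18 pt 0.5414 0.1737 px [[214.1, 193.0], [213.9, 200.8]]
cell right top edge
1 yaw 3.54 pt 0.5446 0.1288 px [[233.7, 192.0], [233.6, 199.8]]
pocket near edge
0 yaw 100.99 pt 0.5306 0.1456 px [[224.0, 205.1], [238.8, 202.6]]
pocket right edge
1 yaw 10.26 pt 0.5458 0.1262 px [[239.2, 193.0], [240.3, 201.8]]
```

The pocket is at 100.6°, against 100.4° expected at the stop, so the disc is home. The cell is over-turned in its play: about 95.5–96.5° against 98.2° square. I'll re-grip and bring the cell back square within the play, without moving the disc.

```bash
python3 -c "
from h import *
plan((.5459,.1496,.1855),95.9)
"
```

```text
shift [-1.5 99.3  0.1] rot [ 0.     0.    -0.002] jaw 95.91 dyaw -0.01 pos [0.6447 0.1598 0.1837] F [-0.16 -0.11  0.04] M [0.047 0.002 0.002] w 0.0649 t 15.52
```

>>> play_rows(
  commands=[
    [[0,40,0,0,0,0],[0,80,0,0,0,0],[0,99.5,0,0,0,0],[0,99.5,0,0,0,0],[0,99.5,0,0,0,0],[0,99.5,0,0,0,0]],
  ],
)

```text
t: 16.02
eef_pos: [0.5468, 0.1497, 0.1854]
ee_rot: [-92.1, 89.9, 3.8]
ft_force: [-0.5, -0.1, 0.9]
width: 0.0651
```

```bash
python3 -c "
from h import *
plan((.5459,.1496,.0665),95.9)
"
```

```text
shift [118.9   1.1   0. ] rot [ 0.    -0.     0.002] jaw 95.92 dyaw -0.02 pos [0.5468 0.1497 0.1854] F [-0.54 -0.11  0.93] M [ 0.051 -0.006 -0.011] w 0.0651 t 16.02
```

>>> play_rows(
  commands=[
    [[40,0,0,0,0,0],[80,0.5,0,0,0,0],[105,0.5,0,0,0,0],[119,0.5,0,0,0,0],[119,0.5,0,0,0,0],[119,0.5,0,0,0,0]],
  ],
)

```text
t: 16.52
eef_pos: [0.5465, 0.1495, 0.065]
ee_rot: [88.0, 89.9, -176.1]
ft_force: [0.3, -0.1, 0.4]
width: 0.065
```

>>> play_rows(
  commands=[
    [[0,0,0,0,0,0],[0,0,0,0,0,0],[0,0,0,0,0,0],[0,0,0,0,0,0],[0,0,0,0,0,0],[0,0,0,0,0,0]],
  ],
  grip=-1,
  grip_force=12,
)

```text
t: 17.02
eef_pos: [0.5471, 0.1495, 0.0667]
ee_rot: [-96.4, 89.9, -0.4]
ft_force: [0.5, -0.3, 2.1]
width: 0.0438
```

```bash
python3 -c "
from h import *
plan((.5455,.1494,.0655),98.2)
"
```

```text
shift [1.2 1.6 0.1] rot [-0.04  -0.     0.002] jaw 95.92 dyaw 2.28 pos [0.5471 0.1495 0.0667] F [ 0.45 -0.34  2.14] M [-0.051 -0.186  0.02 ] w 0.0438 t 17.02
```

>>> play_rows(
  commands=[
    [[0,0,0,-0.01,0,0],[0,0,0,-0.02,0,0],[0,0,0,-0.03,0,0],[0,0,0,-0.04,0,0],[0,0,0,-0.04,0,0],[0,0,0,-0.04,0,0]],
  ],
)

```text
t: 17.52
eef_pos: [0.5467, 0.1496, 0.066]
ee_rot: [-93.3, 89.9, 4.9]
ft_force: [3.5, -0.8, 3.6]
width: 0.0439
```

```bash
python3 -c "
from h import *
plan((.5455,.1494,.0655),98.2)
"
```

```text
shift [0.5 1.3 0. ] rot [ 0.    -0.     0.001] jaw 98.21 dyaw -0.01 pos [0.5467 0.1496 0.066 ] F [ 3.48 -0.85  3.63] M [ 0.054 -0.502  0.027] w 0.0439 t 17.52
```

>>> play_rows(
  commands=[
    [[0.3,-0.8,0,0,0,0],[0.3,-0.8,0,0,0,0],[0.3,-0.8,0,0,0,0]],
  ],
)

```text
t: 17.77
eef_pos: [0.5468, 0.1496, 0.0655]
ee_rot: [113.1, 90.0, -148.7]
ft_force: [0.4, -0.4, 5.8]
width: 0.0441
```

```bash
python3 -c "
from h import *
plan((.5455,.1494,.0655),98.2)
"
```

```text
shift [ 0.   1.3 -0. ] rot [ 0. -0. -0.] jaw 98.21 dyaw -0.01 pos [0.5468 0.1496 0.0655] F [ 0.36 -0.44  5.77] M [-0.032 -0.253 -0.005] w 0.0441 t 17.77
```

Square (jaw 98.2°), with no twist and no side load. Releasing.

>>> play_rows(
  commands=[
    [[0,0,0,0,0,0],[0,0,0,0,0,0],[0,0,0,0,0,0],[0,0,0,0,0,0],[0,0,0,0,0,0],[0,0,0,0,0,0]],
  ],
  grip=0.4,
)

```text
t: 18.27
eef_pos: [0.5466, 0.1497, 0.0651]
ee_rot: [85.7, 90.0, -176.1]
ft_force: [-0.5, -0.3, -0.7]
width: 0.0647
```

>>> play_rows(
  commands=[
    [[-20,0,0,0,0,0],[-60,0,0,0,0,0],[-100,0,0,0,0,0],[-120,0,0,0,0,0],[-120,-110,0,0,0,0],[-120,-110,0,0,0,0],[-120,-110,0,0,0,0],[-120,-110,0,0,0,0]],
  ],
)

```text
t: 18.93
eef_pos: [0.6599, 0.1653, 0.1842]
ee_rot: [-92.5, 89.9, 5.7]
ft_force: [-0.4, 0.0, -0.0]
width: 0.065
```

```bash
python3 - <<'E'
from h import *
t=get('top'); k=8; x0,y0=195,140
cv2.imwrite("pics/top1.png",t["img"][:,:,::-1]); crop(t,205,180,255,222,14,"pics/f1.png")
g=cv2.GaussianBlur(cv2.cvtColor(up(t,x0,y0,275,255,k),cv2.COLOR_RGB2GRAY),(0,0),4).astype(float)
G=[np.gradient(g,axis=0),np.gradient(g,axis=1)]
def fit(ax,lo,hi,a,b,sign,z,slope=0):
    pts=[]
    for w in np.arange(lo,hi,.25):
        s=slope*(w-lo); off=(x0 if ax==0 else y0); o2=(y0 if ax==0 else x0)
        i=int((w-off+.5)*k); r0=int((a+s-o2)*k); r1=int((b+s-o2)*k)
        v=sign*(G[0][r0:r1,i] if ax==0 else G[1][i,r0:r1]); r=(r0+np.argmax(v)+.5)/k-.5+o2
        pts.append((w,r) if ax==0 else (r,w))
    P=np.array([ray(t,*p,z)[:2] for p in pts]); vx,vy,cx,cy=cv2.fitLine(P.astype(np.float32),cv2.DIST_HUBER,0,.0005,.001).ravel()
    print("yaw",round(float(np.degrees(np.arctan2(vy,vx))%180),2),"pt",round(float(cx),4),round(float(cy),4),"px",np.round([pts[0],pts[-1]],1).tolist())
print("cell far/near/left/right");fit(0,220,232,187,193,-1,.112,-.1);fit(0,219,233,200,204,-1,.112,-.12);fit(1,193,201,211,217,-1,.112,.1);fit(1,192,200,232,236,-1,.112,.1)
print("pocket near/right");fit(0,224,239,203,208,1,.052,-.14);fit(1,193,202,237,242,1,.052,.14)
plan((.5455,.1494,.0655),98.2)
E
```

```text
cell far/near/left/right
yaw 99.53 pt 0.5596 0.1473 px [[220.0, 190.2], [231.8, 188.3]]
yaw 99.21 pt 0.5326 0.1445 px [[219.0, 201.8], [232.8, 199.8]]
yaw 179.47 pt 0.5422 0.1733 px [[214.3, 193.0], [214.3, 200.8]]
yaw 5.07 pt 0.5448 0.1288 px [[233.6, 192.0], [233.9, 199.8]]
pocket near/right
yaw 101.5 pt 0.5304 0.1463 px [[224.0, 205.2], [238.8, 202.6]]
yaw 10.3 pt 0.5449 0.1261 px [[238.7, 193.0], [240.3, 201.8]]
shift [118.5 112.8   0.2] rot [-0.     0.    -0.001] jaw 98.19 dyaw 0.01 pos [0.6572 0.1653 0.1839] F [-0.45 -0.65  0.07] M [ 0.027 -0.041  0.012] w 0.0652 t 18.98
```

View pics/f1.png

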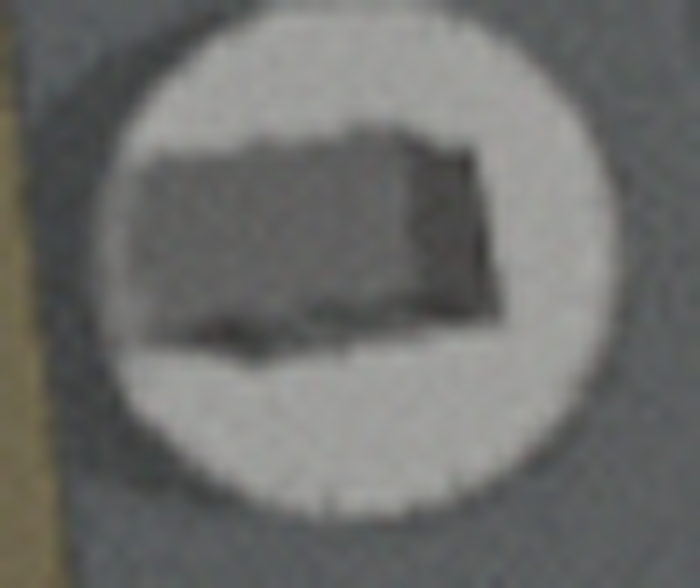

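View pics/top1.png

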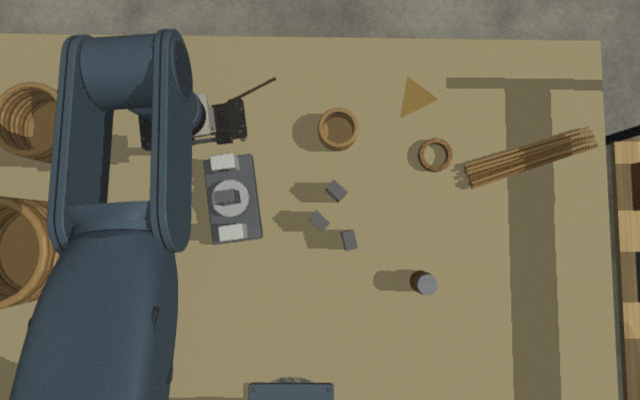

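```bash
python3 -c "
from bench import ctrl
print(ctrl.close_job())"
```

```text
the job is handed in; nothing more can be done
None
```

The cell is standing upright in the turntable's pocket, the turntable is against its clockwise stop, and the windows are square to the light as far as I could measure. I handed the job in at about 19 s, with the gripper clear of everything.

- **Choice and seating:** I took the look-alike farthest to the robot's right, at (380,193) in the top view. It first landed on the pocket's edge with no more than about 8 N. After I found the pocket's side wall by touch, it dropped fully onto the sprung floor.
- **Turning to the stop:** I turned cell and turntable together clockwise until the twisting load rose from about 0.15 to 0.48 N m, then backed off. The pocket measured 100.6° to 100.9°, against 100.4° expected at the stop, and it did not move afterwards.
- **Squaring the cell:** After the first release the cell was 2° to 3° too far clockwise in its play, which was wider than the 0.04 rad stated. I gripped it again and turned it back about 0.04 rad with no measurable load on the turntable, then let go.

**Last checks:** the gripper held the cell at 98.2° when it let go, and the checker's axis is 98.2°. The cell's long top edges, seen from above after release, gave 99.2° and 99.5°. Its short edges were too blurred to use. So it is square to within about 1°, which is the limit of the picture. The other cells, basket, jar and tape look to be where they were at the start.

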